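# Hold a hinge pin through two knuckles for tacking

### The arm

A 7-joint arm with a two-finger parallel gripper is mounted at the origin on the work surface; the furniture and walls round the work are solid. World frame = base frame: x ahead of the robot, y to its left, z up, the work surface at z = 0. Lengths are in mm, angles in rad, forces in N, time in s.
With the tool pointing down it reaches from about 400 to 875 mm from the base axis. Payload 4.4 kg.
Tool frame: the origin (TCP) lies on the centre line of the jaws, within the pads' length; the fingertips stand 25 mm ahead of it and the grasp point (between the pads) lies 6 mm ahead of it (ctrl.finger_overhang is the distance from the TCP to the fingertips, in mm); z points along the fingers, y is the line along which they close (so a half turn about z gives the same grasp; the last joint's range is limited). The gripper opens to 85 mm and grips with 20 to 120 N. Pads are 22 mm wide; open, the fingers measure 114 mm over their backs; the gripper's body (76 mm by 85 mm) begins 54 mm behind the grasp point. The pads swing forward as they close: fully open they stand 13 mm farther back than shut.
Start: joints at [-1.271, 0.628, 0.038, 1.517, -0.027, 0.996, -0.02], TCP at [232.481, 607.017, 256.313] pointing down, gripper open.
Joint ranges: [-3.06, 3.06], [-0.37, 2.12], [-1.25, 1.32], [0.18, 2.47], [-1.1, 4.24], [0.23, 1.98], [-2.94, 2.94]. Speed limits (rad/s): [2.57, 2.57, 3.14, 3.14, 3.14, 3.14, 3.14].

### API

Orientations are given as [roll, pitch, yaw] about the fixed x, y, z axes, in that order (R = Rz(yaw) Ry(pitch) Rx(roll)).
In Python, from cell import ctrl gives the robot as it stands. The module is installed in compiled form; this text tells all that it offers.
- The arm moves only by the tool play_rows, never from a script. Its argument "targets" is a list of rows, each a list of 5 numbers: the closure, from 0 (fully open) to 1 (shut), then the shift along the tool's x, y, z in cm, then the turn about the tool's z in degrees. In form: [[gripper, dx, dy, dz, spin], ...]. A call has 1 to 10 rows; each row is the pose to reach, as a shift and turn from the pose commanded when the call began, along the tool's axes at that moment; what a row does not reach only later rows make up. A row lasts 1/10 s, in which the tool goes at most 50 mm and 8.59 degrees, less where a joint would pass 70% of its speed; a pose out of reach is approached as far as the arm can. A call with a gripper value outside its range is refused whole. The fingers move at their own pace and stop on an object; the grip force is fixed at half the most. Time passes only in rows, so rows that repeat a pose let the fingers close. It gives the time, the measured TCP pose, the force, the opening and the grip force at its end, in the units of the state.
- ctrl.read_state(): the state, without advancing time (a new reading comes with each control period).
- ctrl.get_image(name): name is "side" or "top"; returns (picture, depth): 480x640x3 uint8, red, green, blue; 480x640 float32, mm along the optical axis (not along the pixel's ray), 0 where there is no reading.
- ctrl.calibration(name): a dict with "vfov" (degrees; the focal length in pixels is half the picture's height over the tangent of half this angle, whatever the lens; pixels are square), "cx", "cy" (the principal point, pixels), "extrinsics" (4x4, takes a point from camera to world coordinates). Camera axes: x right, y down, z forward; pixel columns grow to the right and rows downward; lengths in mm; the calibration is good to about 2 mm. A picture is of the moment at which its call begins. calibration takes no time and is no camera call.
- ctrl.finish_job(): hands the job in; it is judged then, once.
Trained networks look in the newest picture that a camera, given by its name, has taken for a name from the list of things; names that differ only in an ending like _2 or _b are one class to them, and where a whole thing is asked for, a point or a joint stands for the part that bears it (a point fixed in the world has none). Each returns a list of dicts, best first, with "confidence" (0 to 1); they miss things now and then, are a little off and sometimes report something else, mostly with a low value. They report only what shows in the picture. A call takes as long as a camera call. They do not tell look-alikes from the thing itself.
- ctrl.search_frame(camera, name): "bbox" ([left, top, right, bottom] in pixels, round what is visible of it).
- ctrl.trace(camera, name): "pixels" (480x640 bool, what is visible of it) and "bbox" ([left, top, right, bottom] in pixels, round what is visible of it).
The state is a dict: "clock": time; "qpos": joint angles; "qd": joint speeds; "tau": joint torques, N m; "eef_pos": TCP position; "tool_rot": TCP orientation; "force": force on the tool from outside, world axes, zero at the start; "torque": the same for the moment, N m; "width": finger opening in mm; "gripper_force": force on a finger pad.
Only numpy, scipy, OpenCV 4.12 (cv2) and the standard library are available. Lean on these libraries where they do the work, as an engineer would, in place of code of your own. Each camera call takes 0.05 s, during which the arm holds its last target. There are 200 camera calls.

### The job

Take the hinge pin off its rest by the wooden handle and thread it nose first through both tube knuckles of the welding jig, going in from the left-hand knuckle (seen from the robot), until the nose sticks clear out of the right-hand knuckle. Finish while still gripping the handle, holding the pin steady through both knuckles so that they can be tacked in line; leave the nut, bolt and flange where they are.

Things in the scene. Friction and masses are not known exactly. Their poses are not given: they have to be found in the camera images.
- hinge_pin: Loose pin, about 0.18 kg: steel shaft 16 mm thick, 125 mm long (last 10 mm taper to 9 mm), steel collar 26 mm across, 6 mm thick, pale wooden square handle 20 x 20 x 54 mm. Origin on the axis at the collar's front face; y runs along the pin: nose y = -125 mm, collar 0 to 6, handle 6 to 60. Starts level on the rest, a handle flat up, axis 45 mm up, handle to the robot's left, clear of the rest.
- pin_tip (a point): End of the pin's nose, on its axis
- pin_handle (a point): Middle of the wooden handle, on the pin's axis, 33 mm from the collar's front face; 20 mm wide to grip across
- jig: Fixed jig: dark steel plate 76 x 124 x 10 mm, two blue V-blocks with a rusty tube ring (knuckle) in each. Origin: centre of the plate's underside, z up. The rings' common level bore axis runs along jig y, 65 mm above the table. Each ring is 20 mm long, 28 mm outside, bore about 21 mm; they span y = 23 to 43 mm (left, entered first) and -43 to -23 mm (right), 46 mm gap.
- bore_near (a point): Centre of the left knuckle's bore, on the axis halfway along the tube (jig y = +33 mm)
- bore_far (a point): Centre of the right knuckle's bore, on the axis halfway along the tube (jig y = -33 mm)
- pin_rest: Fixed rest with two grey V-saddles on a 50 x 110 x 8 mm plate, carrying the pin's shaft; origin at the centre of its underside, the pin lies along its y axis
- bolt: Bystander: grey hex bolt 24 x 21 x 49 mm standing on its head beyond the jig; origin at the centre of its underside
- flange: Bystander: grey round pipe flange 90 mm across, 24 mm high, in front of the jig; origin at the centre of its underside
- nut: Bystander: grey hex nut 43 x 37 x 19 mm in front of the rest; origin at the centre of its underside
There are look-alikes about, which are no part of the job. Of the things that look like the hinge_pin, the larger one is meant.

How it is judged:
By the outcome, as a careful person would: the job done as asked, in the order asked, and still so for the second after the job is handed in, while the arm keeps its last pose, push and grip.
It also fails if it takes over 51 s, if anything falls off the work surface, if the arm or the gripper's body presses on something with over 40 N, if the wrist force passes 120 N, or if a joint passes its speed limit or range.

## Working session

There is one attempt and no reset: what is moved stays moved. The work goes in short steps, Python scripts to look and compute and a tool call to move; the robot and the scene stay as the last step left them, time stands still between calls to the robot, and variables do not carry over. Pictures are saved under pics/ and viewed, at most 10 in all, crops included, and the job is handed in when it is done.

Besides the shell and the picture viewer there is one more tool, called after "Call:" as a command line: name --pt "numbers of a row" for each row, then --argument value for the rest. play_rows: Moves the arm, as the interface text tells. Its arguments: {"type":"object","properties":{"targets":{"type":"array"}},"required":["targets"]}

```bash
mkdir -p pics; cat > h.py <<'E'
import numpy as np, cv2
from cell import ctrl
def cal(n):
    c=ctrl.calibration(n); f=240/np.tan(np.radians(c["vfov"])/2); return f,c["cx"],c["cy"],np.array(c["extrinsics"])
def cloud(n,d):
    f,cx,cy,E=cal(n); v,u=np.mgrid[0:480,0:640]
    P=np.stack([(u-cx)/f*d,(v-cy)/f*d,d,np.ones_like(d)],-1)@E.T
    P=P[...,:3]; P[d==0]=np.nan; return P
def proj(n,p):
    f,cx,cy,E=cal(n); q=np.linalg.inv(E)@np.append(p,1); return q[0]/q[2]*f+cx,q[1]/q[2]*f+cy
def save(n,name):
    im,d=ctrl.get_image(n); cv2.imwrite(f"pics/{name}.png",im[...,::-1]); np.savez(f"pics/{name}.npz",im=im,d=d); return im,d
E
python3 - <<'E'
from h import *
a=save("top","t0")[0]; b=save("side","s0")[0]
cv2.imwrite("pics/both.png",cv2.resize(np.vstack([a,b])[...,::-1],(640,960))[:, :]) 
for n in("top","side"):
    print(n,cal(n)[:3],cal(n)[3].round(3).tolist())
    for o in("hinge_pin","jig","pin_rest","nut"):
        print(o,[(np.round(r["bbox"]).tolist(),round(r["confidence"],2)) for r in ctrl.search_frame(n,o)])
s=ctrl.read_state();print(s["clock"],s["eef_pos"],s["tool_rot"],s["width"],ctrl.finger_overhang)
E
```

```text
top (np.float64(479.12072933501344), 320.84989738482176, 241.87729447147169) [[0.004, -0.996, 0.087, 338.14], [-1.0, -0.006, -0.02, -100.577], [0.02, -0.087, -0.996, 923.897], [0.0, 0.0, 0.0, 1.0]]
hinge_pin [([361.0, 222.0, 454.0, 256.0], 0.78), ([368.0, 312.0, 422.0, 366.0], 0.59)]
jig [([164.0, 205.0, 232.0, 255.0], 0.98)]
pin_rest [([175.0, 267.0, 227.0, 318.0], 0.7), ([388.0, 216.0, 447.0, 259.0], 0.64)]
nut [([443.0, 272.0, 463.0, 297.0], 0.59)]
side (np.float64(501.9838499884883), 318.89153694640805, 247.25849798490955) [[-0.991, -0.064, 0.114, 320.056], [-0.129, 0.339, -0.932, 745.343], [0.021, -0.939, -0.345, 391.436], [0.0, 0.0, 0.0, 1.0]]
hinge_pin [([391.0, 248.0, 446.0, 272.0], 0.83), ([322.0, 222.0, 344.0, 254.0], 0.76)]
jig [([254.0, 289.0, 325.0, 376.0], 0.73)]
pin_rest [([314.0, 224.0, 344.0, 260.0], 0.95), ([321.0, 221.0, 341.0, 255.0], 0.34)]
nut [([362.0, 234.0, 383.0, 246.0], 0.64)]
0.5 [232.46921887 606.98023834 256.25977993] [-3.14150278e+00 -2.21948706e-05  2.77580136e+00] 85.54084355813232 25.0
```

View pics/t0.png

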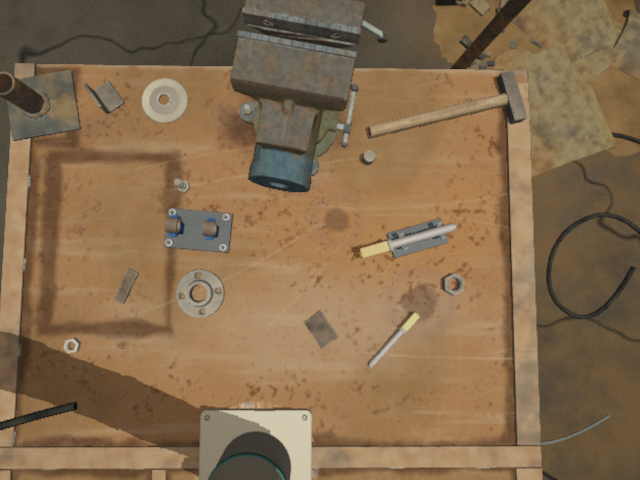

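View pics/s0.png

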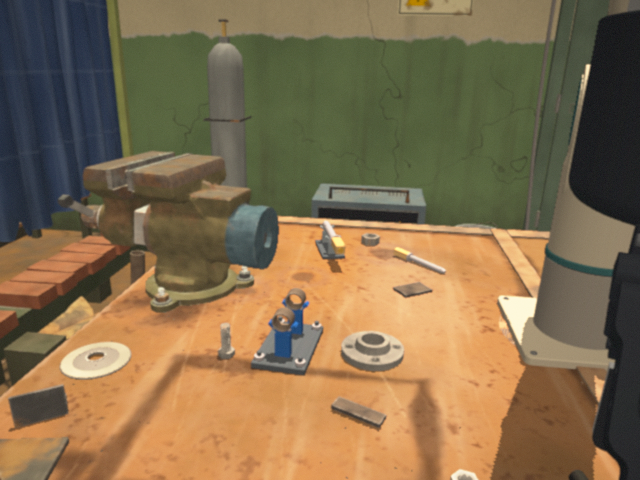

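The top view shows two candidates. The larger pin lies on the rest, from (362,253) to (455,228), with its handle on the left. The smaller one lies loose on the table, from (370,365) to (418,315). The task wants the larger one on the rest. The jig is at (198,230), with its rings at (175,226) and (210,228). I'll measure these and confirm with an enlarged crop.

```bash
python3 - <<'E'
from h import *
z=np.load("pics/t0.npz");im,d=z["im"],z["d"];P=cloud("top",d)
cv2.imwrite("pics/crop.png",cv2.resize(np.hstack([im[195:375,345:475],im[195:375,150:280]])[...,::-1],None,fx=3,fy=3,interpolation=cv2.INTER_CUBIC))
hsv=cv2.cvtColor(im,cv2.COLOR_RGB2HSV)
def axis(Q,n):
    Q=Q[np.isfinite(Q).all(1)];m=np.median(Q,0);r=cv2.minAreaRect(Q[:,:2].astype(np.float32));print(n,len(Q),"med",m.round(1),"z",np.percentile(Q[:,2],[5,50,95]).round(1),"rect",np.round(r[0],1),np.round(r[1],1),round(r[2],1));return Q
# pin on rest
R=P[210:265,350:460].reshape(-1,3);H=hsv[210:265,350:460].reshape(-1,3)
axis(P[230:250,500:505].reshape(-1,3),"frame"); axis(P[300:330,250:280].reshape(-1,3),"table")
s=R[(R[:,2]>38)&(R[:,2]<70)];axis(s,"pin all")
s2=R[(R[:,2]>40)&(R[:,2]<70)&(H[:,1]>70)];axis(s2,"handle")
s3=R[(R[:,2]>44)&(R[:,2]<70)&(H[:,1]<70)];s3=axis(s3,"shaft")
l=cv2.fitLine(s3[:,:2].astype(np.float32),cv2.DIST_HUBER,0,.01,.01).ravel();print("shaft line",l,np.degrees(np.arctan2(l[1],l[0])))
# jig
R=P[200:262,155:240].reshape(-1,3)
axis(R[(R[:,2]>5)&(R[:,2]<18)],"plate");a=axis(R[R[:,2]>55],"rings")
for lo,hi in((155,193),(194,240)):
    R=P[200:262,lo:hi].reshape(-1,3);axis(R[R[:,2]>60],"ring")
R=P[300:370,360:430].reshape(-1,3);axis(R[R[:,2]>5],"small")
E
```

```text
frame 100 med [ 425.8 -472.2    0.6] z [-2.3  0.6  2.7] rect [ 425.8 -472.4] [10.2 37.8] 87.3
table 897 med [ 2.803e+02 -1.150e+01  1.000e-01] z [-2.5  0.1  2.8] rect [279.5 -11.9] [55.4 55.7] 0.6
pin all 1046 med [ 418.9 -269.8   52.4] z [44.7 52.4 56.9] rect [ 420.2 -276.6] [ 32.6 185.2] 16.8
handle 344 med [ 401.8 -214.8   54.7] z [50.1 54.7 57.6] rect [ 421.9 -272.6] [ 23.7 178.7] 19.6
shaft 664 med [ 428.  -299.9   51.4] z [45.6 51.4 55.7] rect [ 428.3 -303.3] [ 32.6 129.5] 16.8
shaft line [ 2.8250074e-01 -9.5926708e-01  4.2773129e+02 -3.0252441e+02] -73.590485
plate 1949 med [435.4 116.3  10.4] z [ 7.6 10.4 14.5] rect [447.2 117.6] [127.5  93.9] 85.7
rings 493 med [439.1 140.3  75.3] z [57.3 75.3 80.4] rect [441.1 117.2] [86.7 39.9] 84.8
ring 218 med [442.4 149.4  76. ] z [61.  76.  80.3] rect [443.7 150. ] [20.7 39.3] 83.7
ring 206 med [437.3  83.5  76.4] z [60.8 76.4 80.6] rect [437.2  83.8] [19.4 38.3] 85.2
small 494 med [ 241.8 -260.9   13.2] z [ 7.5 13.2 19.1] rect [ 247.6 -259.1] [111.1 115.2] 8.4
```

View pics/crop.png

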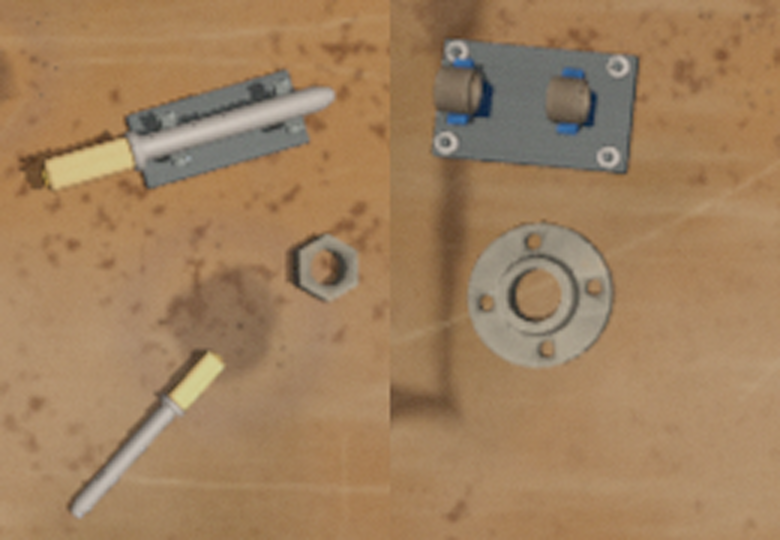

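The crop confirms it: the larger pin lies on the grey rest with its collar and pale handle to the left (crop (90,160)), and the smaller pin lies loose at (150,430). The vise is close to the travel path, so I'll check how much clearance there is.

```bash
python3 - <<'E'
from h import *
z=np.load("pics/t0.npz");P=cloud("top",z["d"]).reshape(-1,3)
V=P[(P[:,1]>-160)&(P[:,1]<80)&(P[:,0]>200)&(P[:,2]>25)]
for x in range(440,760,40):
    s=V[(V[:,0]>=x)&(V[:,0]<x+40)]
    if len(s):print(x,len(s),s[:,2].max().round(),s[:,1].min().round(),s[:,1].max().round())
yaw=ctrl.read_state()["tool_rot"][2];X=np.array([np.cos(yaw),np.sin(yaw)]);Y=np.array([np.sin(yaw),-np.cos(yaw)])
for t in((470,330),(440,100),(410,-60),(401.5,-214.5)):
    d=np.array(t)-[232.5,607];print(t,(d@X/10).round(2),(d@Y/10).round(2))
E
```

```text
440 45 79.0 73.0 80.0
480 1038 169.0 -98.0 10.0
520 1675 189.0 -102.0 7.0
560 1603 191.0 -109.0 -2.0
600 3526 232.0 -160.0 22.0
640 3432 233.0 -160.0 36.0
680 1983 233.0 -160.0 30.0
720 3566 234.0 -160.0 11.0
(470, 330) -32.09 -17.37
(440, 100) -37.51 -39.92
(410, -60) -40.43 -55.94
(401.5, -214.5) -45.17 -70.67
```

Call:
play_rows --pt "0 -8 -4.3 -3 8" --pt "0 -16 -8.7 -5 16" --pt "0 -24 -13 -5 24" --pt "0 -32 -17.4 -5 32" --pt "0 -32 -17.4 -5 40" --pt "0 -32 -17.4 -5 48" --pt "0 -32 -17.4 -5 52.3" --pt "0 -32 -17.4 -5 52.3" --pt "0 -32 -17.4 -5 52.3" --pt "0 -32 -17.4 -5 52.3"

```text
clock: 1.5
eef_pos: [468.8, 330.5, 306.3]
tool_rot: [-3.141, -0.001, 1.863]
force: [-0.1, 0.7, 0.3]
width: 85.3
gripper_force: 0.0
```

Call:
play_rows --pt "0 -5.3 -2.3 0 0" --pt "0 -10.6 -4.7 0 0" --pt "0 -15.9 -7 0 0" --pt "0 -21.2 -9.4 0 0" --pt "0 -25 -11.2 0 0" --pt "0 -29 -13 0 0" --pt "0 -33 -15 0 0" --pt "0 -35.9 -16.4 0 0" --pt "0 -35.9 -16.4 0 0" --pt "0 -35.9 -16.4 0 0"

```text
clock: 2.5
eef_pos: [415.5, -60.0, 306.4]
tool_rot: [3.141, -0.001, 1.863]
force: [0.9, -0.1, -0.3]
width: 85.6
gripper_force: 0.0
```

```bash
python3 -c "
from h import *
s=ctrl.read_state();print(s['qpos'].round(2) if hasattr(s['qpos'],'round') else s['qpos'],s['eef_pos'],s['tool_rot'])"
```

```text
[-0.27  0.25  0.44  2.06 -0.14  0.86  0.54] [415.54070962 -60.02071763 306.36549319] [ 3.14102797e+00 -8.86094304e-04  1.86327479e+00]
```

Call:
play_rows --pt "0 -4.8 -1.9 0 0" --pt "0 -9.6 -3.8 0 0" --pt "0 -14.4 -5.7 3 0" --pt "0 -14.4 -5.7 7 0" --pt "0 -14.4 -5.7 11 0" --pt "0 -14.4 -5.7 15 0" --pt "0 -14.4 -5.7 15 0" --pt "0 -14.4 -5.7 15 0"

```text
clock: 3.3
eef_pos: [403.2, -213.6, 156.3]
tool_rot: [-3.141, -0.002, 1.866]
force: [-0.0, -0.3, 0.7]
width: 85.1
gripper_force: 0.0
```

```bash
python3 - <<'E'
from h import *
a=save("top","t1")[0]; b=save("side","s1")[0]
cv2.imwrite("pics/c1.png",cv2.resize(np.hstack([a[170:330,320:480],b[120:280,250:410]])[...,::-1],None,fx=2.5,fy=2.5))
# predicted points for check
for n in("top","side"):
    print(n,[np.round(proj(n,p)).tolist() for p in((401.5,-214.5,45),)])
z=np.load("pics/s0.npz");P=cloud("side",z["d"]);h=cv2.cvtColor(z["im"],cv2.COLOR_RGB2HSV)
Q=P[220:262,312:350].reshape(-1,3);H=h[220:262,312:350].reshape(-1,3)
Q=Q[(Q[:,2]>38)&(Q[:,2]<65)];print(len(Q),np.median(Q,0),cv2.minAreaRect(Q[:,:2].astype(np.float32)))
s=ctrl.read_state();print(s["qpos"],s["eef_pos"])
E
```

```text
top [[373.0, 250.0]]
side [[336.0, 244.0]]
351 [ 410.85775318 -236.48570032   48.94730258] ((416.1519775390625, -271.0060119628906), (32.794498443603516, 181.83349609375), 15.984541893005371)
[ 0.18664684  0.54625213  0.34647777  2.14400491 -0.37487179  0.50476116
  1.11139411] [ 404.11535133 -214.86725227  157.94265801]
```

View pics/c1.png

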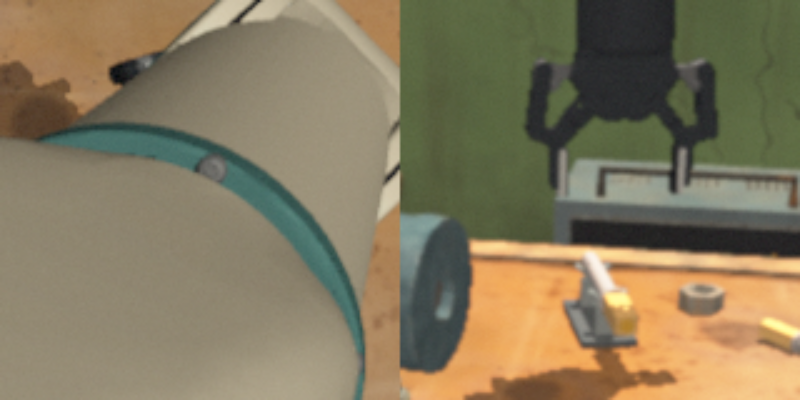

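The crop shows the jaws straddling the handle, which sits at crop (622,315). I'll descend and grip.

Call:
play_rows --pt "0 0 0 3 0" --pt "0 0 0 6 0" --pt "0 0 0 8.5 0" --pt "0 0 0 10.5 0" --pt "0 0 0 10.5 0" --pt "0 0 0 10.5 0"

```text
clock: 4.0
eef_pos: [403.8, -215.9, 52.7]
tool_rot: [3.139, 0.003, 1.864]
force: [-0.2, 0.2, -0.1]
width: 85.2
gripper_force: 0.0
```

Call:
play_rows --pt "0.5 0 0 0 0" --pt "0.7 0 0 0 0" --pt "0.85 0 0 0 0" --pt "0.95 0 0 0 0" --pt "1 0 0 0 0" --pt "1 0 0 0 0" --pt "1 0 0 0 0" --pt "1 0 0 0 0" --pt "1 0 0 0 0" --pt "1 0 0 0 0"

```text
clock: 5.0
eef_pos: [401.2, -215.4, 51.3]
tool_rot: [-3.14, -0.001, 1.861]
force: [-6.3, -0.2, 5.4]
width: 18.9
gripper_force: 59.1
```

Call:
play_rows --pt "1 0 0 -1 0" --pt "1 0 0 -3 0" --pt "1 0 0 -6 0" --pt "1 0 0 -10 0" --pt "1 0 0 -14 0" --pt "1 0 0 -18 0" --pt "1 0 0 -22 0" --pt "1 0 0 -25 0" --pt "1 0 0 -25 0" --pt "1 0 0 -25 0"

```text
clock: 6.0
eef_pos: [402.8, -214.5, 301.7]
tool_rot: [3.14, 0.0, 1.865]
force: [0.7, -0.2, -2.9]
width: 18.7
gripper_force: 58.4
```

Call:
play_rows --pt "1 4.8 1.9 0 0" --pt "1 9.6 3.8 0 0" --pt "1 14.4 5.7 0 0" --pt "1 19.3 8 0 0" --pt "1 24.1 10.3 0 0" --pt "1 29 12.6 0 0" --pt "1 33 14.4 0 0" --pt "1 37 16 0 0" --pt "1 41 17.8 0 0" --pt "1 41 17.8 0 0"

```text
clock: 7.0
eef_pos: [453.3, 237.0, 298.8]
tool_rot: [-3.14, -0.003, 1.875]
force: [-0.0, -0.5, -1.6]
width: 18.9
gripper_force: 59.2
```

Call:
play_rows --pt "1 4 1.3 0 7" --pt "1 8 2.6 0 14" --pt "1 10.6 3.4 0 21.1" --pt "1 10.6 3.4 4 21.1" --pt "1 10.6 3.4 8 21.1" --pt "1 10.6 3.4 12 21.1" --pt "1 10.6 3.4 15 21.1" --pt "1 10.6 3.4 15 21.1" --pt "1 10.6 3.4 15 21.1" --pt "1 10.6 3.4 15 21.1"

```text
clock: 8.0
eef_pos: [457.7, 340.2, 152.5]
tool_rot: [3.14, -0.001, 1.494]
force: [0.1, 0.5, -1.3]
width: 19.2
gripper_force: 59.3
```

```bash
python3 - <<'E'
from h import *
for i in range(3):
    s=ctrl.read_state();print(np.round(s["eef_pos"],1),np.round(s["tool_rot"],4),np.round(s["qpos"],2))
    ctrl.get_image("top")
a=save("top","t2")[0]; b=save("side","s2")[0]
cv2.imwrite("pics/c2.png",cv2.resize(np.hstack([a[160:320,60:260],b[200:360,180:380]])[...,::-1],None,fx=2,fy=2))
E
```

```text
[457.7 340.2 152.5] [ 3.1398e+00 -1.4000e-03  1.4945e+00] [-0.94  0.68  0.4   1.85 -0.4   0.68 -0.39]
[457.8 340.4 152.8] [ 3.1394e+00 -2.0000e-03  1.4946e+00] [-0.94  0.68  0.4   1.85 -0.4   0.68 -0.39]
[457.7 340.5 152.9] [ 3.1394e+00 -2.2000e-03  1.4947e+00] [-0.94  0.68  0.4   1.85 -0.4   0.68 -0.39]
```

View pics/c2.png

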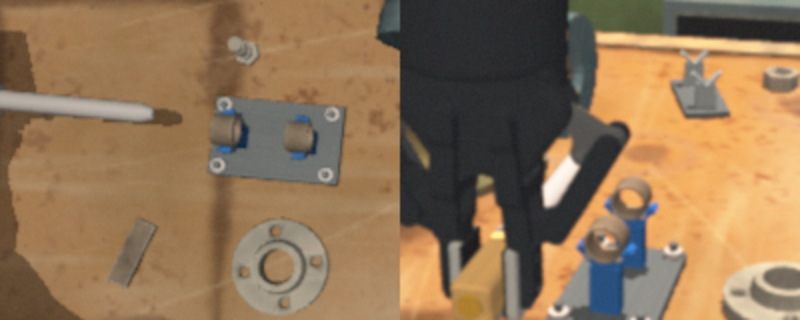

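The top crop shows the shaft at (0–155, 95–115), a bit off line with the rings at (226,130) and (298,136). The side view shows the handle in the jaws. I'll fit cylinders to the shaft and rings, both from the same camera.

```bash
cat >> h.py <<'E'
from scipy.optimize import least_squares
def cyl(Q,r,y0):
    """axis: x=a+b(y-y0), z=c+e(y-y0)"""
    def f(p):
        dx=Q[:,0]-p[0]-p[1]*(Q[:,1]-y0);dz=Q[:,2]-p[2]-p[3]*(Q[:,1]-y0)
        dx=dx*np.cos(np.arctan(p[1]))
        return np.hypot(dx,dz)-r
    s=least_squares(f,[np.median(Q[:,0]),0.07,np.median(Q[:,2])-r,0],loss="soft_l1",f_scale=2)
    return s.x,np.std(s.fun)
E
python3 - <<'E'
from h import *
def rings(P,box):
    R=P[box[0]:box[1],box[2]:box[3]].reshape(-1,3);R=R[np.isfinite(R).all(1)]
    t=R[:,1]-116.5;u=R[:,0]-440-0.077*t
    m=(R[:,2]>66)&(abs(u)<13)&(abs(abs(t)-33)<10);return R[m]
D=[]
for k in range(6):
    im,d=ctrl.get_image("top");D.append(d)
d=np.median(D,0);P=cloud("top",d);h=cv2.cvtColor(im,cv2.COLOR_RGB2HSV)
Q=rings(P,(190,262,150,240));print("rings",len(Q),cyl(Q,14,116.5))
R=P[190:230,60:140].reshape(-1,3);R=R[np.isfinite(R).all(1)&(R[:,2]>110)&(R[:,2]<170)]
R=R[R[:,1]>R[:,1].min()+12]
print("shaft",len(R),R.min(0),R.max(0),cyl(R,8,200))
S=P[190:230,60:140].reshape(-1,3);S=S[S[:,2]>120];print("tip y",np.percentile(S[:,1],[0,1,2]))
s=ctrl.read_state();print(s["eef_pos"],s["tool_rot"])
D=np.median([ctrl.get_image("side")[1] for k in range(4)],0);P=cloud("side",D)
R=P[270:350,250:320].reshape(-1,3);R=R[np.isfinite(R).all(1)]
t=R[:,1]-116.5;u=R[:,0]-440-0.077*t
for sgn in(1,-1):
    m=(R[:,2]>52)&(R[:,2]<85)&(abs(u)<18)&(abs(t-33*sgn)<13);print("side ring",sgn,m.sum(),R[m].min(0),R[m].max(0))
E
```

```text
rings 324 (array([4.40717157e+02, 8.38763475e-02, 6.52644884e+01, 9.30380996e-05]), np.float64(0.6023594116073242))
shaft 684 [439.77799756 195.39469938 135.64749428] [468.65443895 309.91303519 154.89410625] (array([ 4.47391149e+02,  8.66458246e-02,  1.45909150e+02, -1.14096965e-02]), np.float64(0.6681430493950458))
tip y [183.3479442  183.92287362 185.54818141]
[456.6657759  339.97213023 151.42491631] [ 3.14158147e+00 -1.52243569e-04  1.49478462e+00]
side ring 1 405 [425.44956268 140.41244755  52.01523259] [460.50609307 162.0142955   78.26421427]
side ring -1 329 [419.93096285  74.07126108  52.0692585 ] [455.14914673  95.9600261   78.5429896 ]
```

Call:
play_rows --pt "1 0 0 3 0" --pt "1 0 0 6 0" --pt "1 0 0 7.5 0" --pt "1 0 0 8 0" --pt "1 0 0 8 0" --pt "1 0 0 8 0" --pt "1 0 0 8 0"

```text
clock: 9.45
eef_pos: [457.4, 340.4, 72.5]
tool_rot: [3.14, -0.001, 1.495]
force: [0.0, 0.3, -1.5]
width: 19.1
gripper_force: 59.2
```

```bash
cat > m.py <<'E'
from h import *
D=np.median([ctrl.get_image("top")[1] for k in range(6)],0);P=cloud("top",D)
R=P[190:240,60:240].reshape(-1,3);R=R[np.isfinite(R).all(1)]
t=R[:,1]-116.5;u=R[:,0]-440.7-0.0839*t
s=R[(t>46)&(t<200)&(abs(u)<16)&(R[:,2]>50)&(R[:,2]<90)];nose=s[:,1].min()
for lo,hi in((46,200),):
    q=s[s[:,1]>nose+12];q=q[q[:,1]<325];print("nose y",nose,"shaft",len(q),q[:,1].max(),cyl(q,8,180))
print("ring x at 180:",440.72+.0839*63.5,"z 65.26 slope .0839")
s=ctrl.read_state();print(s["clock"],s["eef_pos"],s["tool_rot"],s["force"],s["torque"])
E
python3 m.py
```

```text
nose y 183.6608939172272 shaft 648 316.4843576798822 (array([4.46193168e+02, 8.54155601e-02, 6.56122539e+01, 3.20127884e-03]), np.float64(1.4460790222893116))
ring x at 180: 446.04765000000003 z 65.26 slope .0839
9.75 [456.80299537 340.07726199  71.64886986] [ 3.14124300e+00 -4.58350616e-04  1.49477686e+00] [ 0.07914069  0.02264831 -1.32957112] [ 0.18341737 -0.03050586 -0.00746605]
```

Call:
play_rows --pt "1 -1 -0.01 0 0" --pt "1 -2 -0.02 0 0" --pt "1 -2.5 -0.02 0 0" --pt "1 -3 -0.02 0 0" --pt "1 -3.5 -0.03 0 0" --pt "1 -4 -0.03 0 0" --pt "1 -4.5 -0.03 0 0" --pt "1 -5 -0.04 0 0" --pt "1 -5 -0.04 0 0" --pt "1 -5 -0.04 0 0"

```text
clock: 10.75
eef_pos: [452.6, 290.2, 71.4]
tool_rot: [3.142, -0.0, 1.495]
force: [0.6, -0.2, -2.0]
width: 19.1
gripper_force: 59.2
```

```bash
python3 m.py
```

```text
nose y 163.2131142184635 shaft 802 303.59141044298735 (array([4.45626965e+02, 9.23398503e-02, 6.40339095e+01, 3.21603329e-02]), np.float64(3.2894481740811066))
ring x at 180: 446.04765000000003 z 65.26 slope .0839
11.05 [452.47257309 290.33182177  71.27116665] [ 3.14157648e+00 -1.02741946e-04  1.49510298e+00] [ 0.11483523  0.29563959 -1.42483194] [ 0.1607741   0.02538217 -0.02198268]
```

Call:
play_rows --pt "1 -1 -0.01 0 0" --pt "1 -2 -0.02 0 0" --pt "1 -3 -0.02 0 0" --pt "1 -3.5 -0.03 0 0" --pt "1 -4 -0.03 0 0" --pt "1 -4.5 -0.03 0 0" --pt "1 -5 -0.04 0 0" --pt "1 -5 -0.04 0 0"

```text
clock: 11.85
eef_pos: [448.2, 239.4, 71.3]
tool_rot: [-3.141, 0.0, 1.494]
force: [0.1, 0.2, -2.4]
width: 19.4
gripper_force: 59.2
```

Force is still near zero, with the nose inside the far ring. I'll push on until it sticks out.

Call:
play_rows --pt "1 -0.6 0 0 0" --pt "1 -1.2 -0.01 0 0" --pt "1 -1.8 -0.02 0 0" --pt "1 -2.4 -0.02 0 0" --pt "1 -3 -0.02 0 0" --pt "1 -3.3 -0.03 0 0" --pt "1 -3.3 -0.03 0 0" --pt "1 -3.3 -0.03 0 0" --pt "1 -3.3 -0.03 0 0"

```text
clock: 12.75
eef_pos: [445.6, 207.8, 71.3]
tool_rot: [3.141, -0.0, 1.495]
force: [-0.5, -0.2, -1.9]
width: 19.1
gripper_force: 59.2
```

```bash
python3 - <<'E'
from h import *
a=save("top","t3")[0]; b=save("side","s3")[0]
cv2.imwrite("pics/c3.png",cv2.resize(np.hstack([a[180:300,120:270],b[240:360,230:380]])[...,::-1],None,fx=2.6,fy=2.6))
s=ctrl.read_state();print(s["clock"],s["eef_pos"],s["force"],s["torque"],s["width"])
E
```

```text
12.85 [445.48877215 207.75454564  71.27709184] [-0.34330044 -0.63895052 -1.35238737] [ 0.13134583 -0.04532289  0.02499434] 19.487527985292793
```

View pics/c3.png

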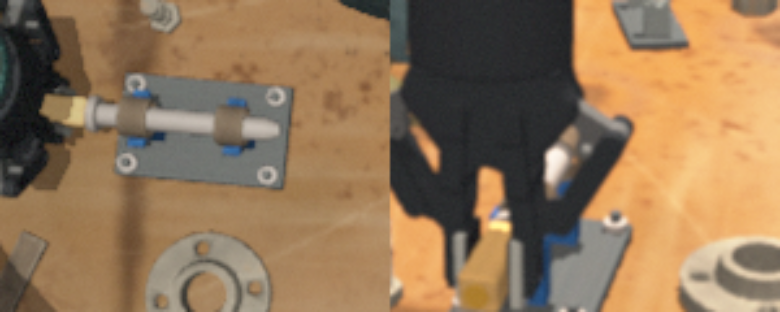

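The pin runs through both rings at crop (135,117) and (232,127). The nose is about 17–20 mm clear at (275,130), and the nut, bolt and flange haven't moved. I'll hand it in.

```bash
python3 -c "
from cell import ctrl
print(ctrl.finish_job())"
```

```text
the job is handed in; nothing more can be done
None
```

The hinge pin is through both knuckles with its nose about 17–20 mm clear of the right-hand one. The gripper is still holding the handle, and I handed the job in at about 13 s on the clock.

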